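Put the red container on the column in the spice drawer and shut it

ROBOT

A 7-joint arm with a two-finger parallel gripper is mounted at the origin on the work surface. World frame = base frame: x ahead of the robot, y to its left, z up, the work surface at z = 0. Lengths are in mm, angles in rad, forces in N, time in s.
With the tool pointing down it reaches from about 400 to 925 mm from the base axis. Payload 4.1 kg.
Tool frame: the origin (TCP) lies midway between the tips of the shut fingers; the grasp point (between the pads) lies pinch_z behind it (pinch_z is the distance from the TCP to the grasp point, in mm); z points along the fingers, x is the direction in which the jaws open and shut, and the axes are right-handed (so a half turn about z gives the same grasp; the last joint's range is limited). The gripper opens to 85 mm and grips with 20 to 120 N. Pads are 22 mm wide; open, the fingers measure 114 mm over their backs; the gripper's body (76 mm by 85 mm) begins 54 mm behind the grasp point. The pads swing forward as they close: fully open they stand 13 mm farther back than shut.
Start: joints at [1.062, 0.398, 0.045, 1.537, -0.019, 1.207, -0.051], TCP at [259.016, -596.2, 231.347] pointing down, gripper open.
Joint ranges: [-2.82, 2.82], [-0.49, 2.23], [-1.37, 1.46], [0, 2.46], [-1.36, 4.5], [0.23, 2], [-2.94, 2.94]. Speed limits (rad/s): [2.57, 2.57, 3.14, 3.14, 3.14, 3.14, 3.14].

INTERFACE

Orientations are given as a unit quaternion [w, x, y, z].
In Python, from bench import observe, grab_frame, camera_params, job_done, boxes_of, mark_of, pinch_z gives the robot as it stands.
- The arm moves only by the shell command python3 -m pendant 'ROWS' [FORCE]. ROWS is JSON, a list of rows, each a list of 7 numbers: the closure in counts, from 0 (fully open) to 255 (shut), then the shift along the tool's x, y, z in m, then the turn, a rotation vector about the tool's x, y, z in rad. A call has 1 to 12 rows; each row is the pose to reach, as a shift and turn from the pose commanded when the call began, along the tool's axes at that moment; what a row does not reach only later rows make up. A row lasts 1/10 s, in which the tool goes at most 50 mm and 8.59 degrees, less where a joint would pass 70% of its speed; a pose out of reach is approached as far as the arm can. A call with a gripper value outside its range is refused whole. The fingers move at their own pace and stop on an object; FORCE is the grip in N (left out, the last holds). Time passes only in rows, so rows that repeat a pose let the fingers close. It gives the time, the measured TCP pose, the force and the opening at its end, in the units of the state.
- observe(): the state, without advancing time (a new reading comes with each control period).
- grab_frame(name): name is "scene" or "top" or "wrist"; returns the picture (384x512x3 uint8, blue, green, red); there is no depth.
- camera_params(name): a dict with "camera_matrix" (3x3 intrinsics, pixels), "cam_to_world" (4x4, takes a point from camera to world coordinates). Camera axes: x right, y down, z forward; pixel columns grow to the right and rows downward; lengths in mm; the calibration is good to about 2 mm. A picture is of the moment at which its call begins: read the wrist's pose just before it. camera_params takes no time and is no camera call; for the wrist camera it gives the pose at the moment of the call.
- job_done(): hands the job in, once; it reports no verdict.
Trained networks look in the newest picture that a camera, given by its name, has taken for a name from the list of things; names that differ only in an ending like _2 or _b are one class to them, and where a whole thing is asked for, a point or a joint stands for the part that bears it (a point fixed in the world has none). Each returns a list of dicts, best first, with "conf" (0 to 1); they miss things now and then, are a little off and sometimes report something else, mostly with a low value. They report only what shows in the picture. A call takes as long as a camera call. They do not tell look-alikes from the thing itself.
- boxes_of(target, camera): "box" ([left, top, right, bottom] in pixels, round what is visible of it).
- mark_of(target, camera): "point" ([row, column] in pixels: a listed point, or the origin of a listed thing).
The state is a dict: "time_s": time; "qpos": joint angles; "qvel": joint speeds; "effort": joint torques, N m; "ee_pos": TCP position; "eef_rot": TCP orientation; "force": force on the tool from outside, world axes, zero at the start; "moment": the same for the moment, N m; "finger_gap": opening from 0.0 (shut) to 1.0 (fully open).
Only numpy, scipy, OpenCV 4.12 (cv2) and the standard library are available. Lean on these libraries where they do the work, as an engineer would, in place of code of your own. Each camera call takes 0.05 s, during which the arm holds its last target. There are 200 camera calls.

TASK

Take the red clip-top container off the sloping rack and stack it squarely, lying flat, on the white container in the open spice drawer: feel it touch down gently before you let go, do not drop it. Then slide the drawer fully shut with a calm push, without slamming it, and leave everything else standing where it is.

Things in the scene. Friction and masses are not known exactly. Their poses are not given: they have to be found in the camera images.
- container: Red plastic clip-top container, a closed box 120 (own x) x 62 (own y) x 50 mm (own z), 0.2 to 0.45 kg. Origin: centre of its underside; z out of its lid. At the start it lies on the sloping rack: its z axis leans 30 degrees from vertical away from the robot, its x axis runs down the slope, away from the robot. Both long sides are free to grip.
- rack: Fixed steel rack, 54 mm wide (narrower than the container), its board falling at 30 degrees towards its own +x, away from the robot, with a 14 mm lip at the lower end. Origin: on the table, 100 mm beyond the board's middle, which is at x = -100 mm, 66 mm up; its upper end is 97 mm up; the rack stretches from x = -190 to -38 mm.
- unit: Fixed wooden drawer unit on the table, 240 deep (x) x 200 wide (y) x 190 mm high. Origin: at table height, in the middle of its front face; x points into the unit, away from the robot, z up. Its one drawer is 150 mm wide and 192 mm long inside, 55 mm above the table at its floor; the sides rise 30 mm above that floor, the front 100 mm.
- drawer (a joint): How far the drawer is out, in m: 0 fully shut, 0.19 fully out; it slides out along the unit's -x. It runs on stiff slides (about 2.5 N of friction plus 14 N per m/s) and stays where it is left; at 0 it meets a hard stop.
- seat (a point): Point on the drawer's floor below the middle of the white, blue-lidded container in the drawer (120 along x, 62 mm along y, held firmly); axes as the unit's, moves with the drawer. 80 mm behind the inner side of the front. The white container's height is not reported and varies: its flat top is 28 to 58 mm above this point, and its lid gives 0.14 mm per N, up to 4 mm. The stack clears the roof by at least 13 mm.
- front (a point): Middle of the outer face of the drawer front, 115 mm above the table, a good place to push; axes as the unit's (x into the unit), moves with the drawer. The front is flat, 196 mm wide, from 12 to 155 mm above the table; a brass bar handle 100 mm long stands 35 mm out from it, 55 mm above the table.
- dabba: Bystander, leave alone: closed round steel masala dabba, 174 mm across, 90 mm high over its knob. Origin: centre of its underside.
- tumbler: Bystander, leave alone: green glass tumbler, 66 mm across, 115 mm high. Origin: centre of its underside.
- saltpig: Bystander, leave alone: white ceramic salt pig, 108 mm across, 114 mm high. Origin: centre of its underside.
- strainer: Bystander, leave alone: steel tea strainer, bowl 72 mm across and 28 mm high, handle to +x reaching 160 mm from the bowl's centre. Origin: centre of its underside.
- katori: Bystander, leave alone: small steel bowl, 96 mm across, 40 mm high. Origin: centre of its underside.
- spare: Bystander, leave alone: yellow clip-top container, 120 x 62 x 70 mm. Origin: centre of its underside.
There are look-alikes about, which are no part of the job. What is meant by the container is not pink, and is the larger of those in its own colour. What is shaped like the rack but pink is not meant.

How it is judged:
By the outcome, as a careful person would: the job done as asked, in the order asked, and still so for the second after the job is handed in, with the robot touching nothing.
It also fails if it takes over 58 s, if anything falls off the work surface, if the arm or the gripper's body presses on something with over 40 N, if the wrist force passes 120 N, or if a joint passes its speed limit or range.

## Working session

There is one attempt and no reset: what is moved stays moved. The work goes in short steps, Python scripts to look and compute and a shell command to move; the robot and the scene stay as the last step left them, time stands still between calls to the robot, and variables do not carry over. Pictures are saved under pics/ and viewed, about 8 in all and at most 12, crops included, and the job is handed in when it is done.

```bash
ls; mkdir -p pics
python3 - <<'E'
from bench import *
import cv2,numpy as np
s=observe();print(s['time_s'],s['ee_pos'],s['eef_rot'],s['finger_gap'],pinch_z)
a=grab_frame("scene");b=grab_frame("top")
cv2.imwrite("pics/a.png",a);cv2.imwrite("pics/b.png",b)
for c in("scene","top"):
  p=camera_params(c);print(c,np.round(p['camera_matrix'],1).tolist(),np.round(p['cam_to_world'],3).tolist())
  for t in("container","rack","seat","front","unit"):
    print(t,[(np.round(m['point']).tolist(),round(m['conf'],2)) for m in mark_of(t,c)][:4])
  print([(np.round(m['box']).tolist(),round(m['conf'],2)) for m in boxes_of("container",c)][:6])
print(observe()['time_s'])
E
```

```text
pics
0.0 [ 258.79838281 -595.57974358  230.26759567] [-4.78328028e-04  8.36245730e-01 -5.48354039e-01 -8.35619354e-04] 0.9989456606696195 18.700000000000003
scene [[454.6, 0.0, 248.9], [0.0, 454.6, 192.4], [0.0, 0.0, 1.0]] [[-0.605, 0.504, -0.617, 1444.728], [0.796, 0.364, -0.483, 666.671], [-0.019, -0.784, -0.621, 958.325], [0.0, 0.0, 0.0, 1.0]]
container [([166.0, 250.0], 0.72), ([206.0, 230.0], 0.64), ([172.0, 205.0], 0.55)]
rack [([205.0, 181.0], 0.89), ([270.0, 175.0], 0.64), ([198.0, 332.0], 0.43)]
seat [([226.0, 315.0], 0.98)]
front [([198.0, 332.0], 0.77)]
unit []
[([217.0, 196.0, 242.0, 214.0], 0.92), ([182.0, 147.0, 221.0, 190.0], 0.87), ([237.0, 152.0, 274.0, 177.0], 0.73), ([289.0, 177.0, 366.0, 259.0], 0.63), ([139.0, 187.0, 173.0, 224.0], 0.18)]
top [[448.7, 0.0, 252.7], [0.0, 448.7, 189.8], [0.0, 0.0, 1.0]] [[0.016, -0.991, 0.13, 404.924], [-1.0, -0.017, -0.003, 3.511], [0.005, -0.13, -0.991, 1515.285], [0.0, 0.0, 0.0, 1.0]]
container [([262.0, 298.0], 0.68), ([190.0, 278.0], 0.66), ([200.0, 319.0], 0.65)]
rack [([109.0, 267.0], 0.95)]
seat [([199.0, 186.0], 0.92)]
front [([228.0, 178.0], 0.91)]
unit [([172.0, 186.0], 0.98)]
[([262.0, 180.0, 286.0, 203.0], 0.9), ([307.0, 178.0, 331.0, 214.0], 0.61), ([280.0, 250.0, 322.0, 272.0], 0.61)]
0.7
```

View pics/a.png

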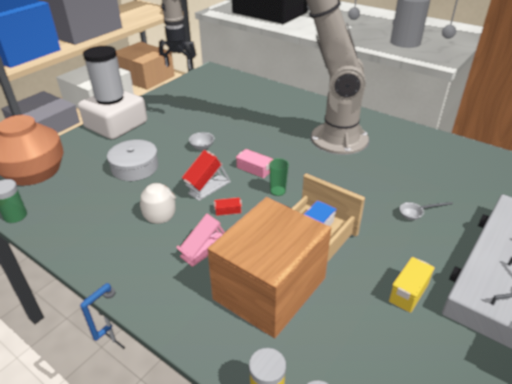

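View pics/b.png

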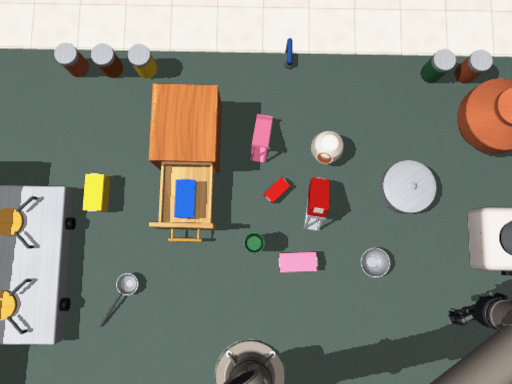

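```bash
cat > h.py <<'E'
import numpy as np,cv2
from bench import *
from scipy.spatial.transform import Rotation as R
from scipy.optimize import minimize
def cam(c):
    p=camera_params(c);return np.array(p['camera_matrix']),np.array(p['cam_to_world'])
def proj(P,c):
    K,T=c;q=(np.atleast_2d(P)-T[:3,3])@T[:3,:3];q=q@K.T;return q[:,:2]/q[:,2:]
def onplane(uv,z,c):
    K,T=c;u=np.atleast_2d(np.array(uv,float));d=np.c_[u,np.ones(len(u))]@np.linalg.inv(K).T@T[:3,:3].T
    return T[:3,3]+d*((z-T[2,3])/d[:,2])[:,None]
def blob(im,lo,hi,seed):   # hsv mask component nearest the seed (col,row)
    h=cv2.cvtColor(im,cv2.COLOR_BGR2HSV)
    h[...,0]=(h[...,0].astype(int)+90)%180
    m=cv2.inRange(h,lo,hi);n,l,st,ce=cv2.connectedComponentsWithStats(m)
    ok=[i for i in range(1,n) if st[i,4]>30]
    i=min(ok,key=lambda i:np.hypot(*(ce[i]-seed)));return (l==i).astype(np.uint8),st[i],ce[i]
RED=((80,170,60),(100,255,255));BLUE=((10,140,60),(40,255,255))
def hullmask(uv,shape,s=8):
    m=np.zeros((shape[0],shape[1]),np.uint8)
    cv2.fillConvexPoly(m,cv2.convexHull(np.round(uv*16).astype(np.int32)),1,cv2.LINE_AA,4);return m
def boxpts(p,yaw,tilt,dx,dy,dz):
    C=np.array([[x,y,z] for x in(-dx/2,dx/2) for y in(-dy/2,dy/2) for z in(0,dz)])
    return R.from_euler('zy',[yaw,tilt]).apply(C)+p
E
python3 - <<'E'
from h import *
a=cv2.imread("pics/a.png");b=cv2.imread("pics/b.png");A=cam("scene");B=cam("top")
ma,sa,ca=blob(a,*RED,(203,172));mb,sb,cb=blob(b,*RED,(319,195));print(sa,ca,sb,cb)
r=cv2.minAreaRect(cv2.findContours(mb,0,2)[0][0]);print(r)
U=4;big=lambda m:cv2.resize(m,None,fx=U,fy=U,interpolation=cv2.INTER_LINEAR)
def cost(v):
    P=boxpts(v[:3],v[3],np.pi/6,120,62,50);e=0
    for m,c in((ma,A),(mb,B)):
        uv=(proj(P,c)+.5)*U-.5;h=hullmask(uv,(384*U,512*U));M=big(m*255)>127
        e+=1-(h&M).sum()/(h|M).sum()
    return e
p0=onplane([cb],100,B)[0];print(p0)
best=min((minimize(cost,[p0[0],p0[1],75,y],method='Nelder-Mead',options=dict(initial_simplex=np.array([p0[0],p0[1],75,y])+np.array([[0,0,0,0],[15,0,0,0],[0,15,0,0],[0,0,12,0],[0,0,0,.15]]),maxiter=150)) for y in(-.1,.1)),key=lambda r:r.fun)
print(best.x,best.fun)
ml,sl,cl=blob(b,*BLUE,(186,199));print(sl,cl,cv2.minAreaRect(cv2.findContours(ml,0,2)[0][0]))
for z in(83,113):print(z,onplane([cl],z,B))
print('front',onplane([(178,228)],115,B),'seat',onplane([(186,199)],55,B),'unit',onplane([(186,172)],0,B))
print('roof corners',onplane([(153,85),(220,86),(216,166),(150,161)],190,B).round())
c=cv2.resize(b[70:280,140:350],(600,600),interpolation=cv2.INTER_CUBIC)
q=proj(boxpts(best.x[:3],best.x[3],np.pi/6,120,62,50),B)
for i in range(8):cv2.circle(c,tuple(((q[i]-[140,70]+.5)*600/210).astype(int).tolist()),2,(0,255,0),-1)
cv2.imwrite("pics/c.png",c)
E
```

```text
[183 151  37  39 703] [201.74537696 169.82645804] [308 177  22  40 683] [318.63396779 195.72767204]
((318.6844177246094, 196.62783813476562), (20.357887268066406, 38.57534408569336), 2.726310968399048)
[ 575.15631736 -209.86308397  100.        ]
[ 5.60782088e+02 -2.12486035e+02  5.59077829e+01 -1.35978375e-01] 0.39185015052476746
[175 180  20  38 721] [184.58807212 198.35506241] ((184.5, 198.5), (37.0, 19.0), 90.0)
83 [[561.50912508 218.05464085  83.        ]]
113 [[558.22936877 213.56090367 113.        ]]
front [[464.93820062 230.40613508 115.        ]] seat [[562.52552217 217.55713711  55.        ]] unit [[661.34851893 228.91785814   0.        ]]
roof corners [[898. 311. 190.]
 [899. 106. 190.]
 [649. 111. 190.]
 [661. 310. 190.]]
```

View pics/c.png

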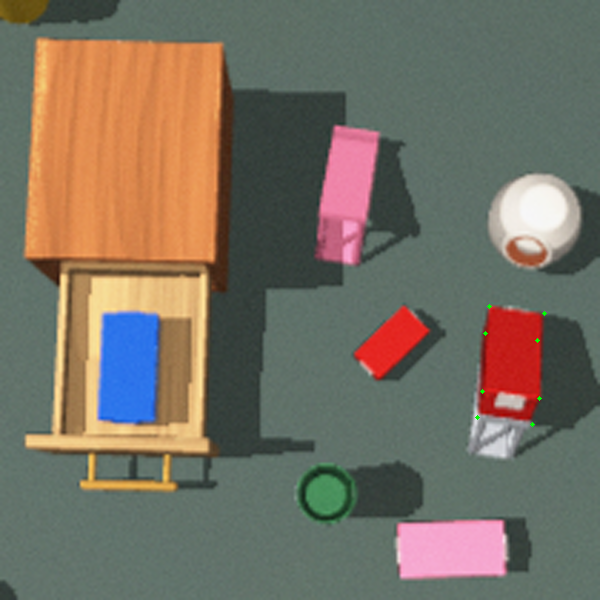

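The candidates for the container, in top-view pixels, are:
- the larger red box on the grey rack at (318,196)
- a small loose red box at (277,190)
- a pink box at (298,262)

The one meant is at (318,196): it is red, the larger of the two reds, and lies on the grey rack. The pink rack at (262,138) is not meant. The crop confirms this. Next I work out the approach.

```bash
cat >> h.py <<'E'
def toolrot(yaw,tilt): # tool x = -y of a thing with that yaw; tilt>0: fingers point back to the robot
    return R.from_euler('z',yaw)*R.from_euler('y',tilt)*R.from_matrix(np.array([[0,1,0],[1,0,0],[0,0,-1.]]).T*1.)*R.from_euler('z',np.pi)
def cur():
    s=observe();q=s['eef_rot'];return np.array(s['ee_pos']),R.from_quat(np.r_[q[1:],q[0]]),s
def delta(tcp,rot):
    p,r,s=cur();return r.inv().apply(np.array(tcp)-p)/1000,(r.inv()*rot).as_rotvec()
E
python3 - <<'E'
from h import *
r=toolrot(-.13,np.radians(15));print(r.as_matrix().round(2))
g=np.array([575,-212,100]);z=r.as_matrix()[:,2]
d,w=delta(g-z*140,r);print(g-z*140,d.round(4),w.round(4),np.linalg.norm(w))
K,T=cam("wrist");p,rr,s=cur();print('cam in tool',rr.inv().apply(T[:3,3]-p).round(1),(rr.inv().as_matrix()@T[:3,:3]).round(2).tolist(),K.round())
E
```

```text
[[-0.13 -0.96 -0.26]
 [-0.99  0.13  0.03]
 [ 0.    0.26 -0.97]]
[ 610.92891435 -216.6972499   235.22961568] [-0.2079 -0.474  -0.0039] [-0.2555 -0.0708  0.5367] 0.5986027085014021
cam in tool [   0.9  -83.4 -143.7] [[1.0, -0.0, -0.0], [0.0, 0.95, 0.32], [0.0, -0.32, 0.95]] [[291.   0. 256.]
 [  0. 291. 193.]
 [  0.   0.   1.]]
```

```bash
python3 -m pendant '[[0,-0.02,-0.047,0,-0.025,-0.007,0.053],[0,-0.04,-0.094,0,-0.05,-0.014,0.106],[0,-0.06,-0.141,0,-0.075,-0.021,0.16],[0,-0.08,-0.188,0,-0.1,-0.028,0.213],[0,-0.1,-0.235,0,-0.125,-0.035,0.266],[0,-0.12,-0.282,0,-0.15,-0.042,0.32],[0,-0.14,-0.329,0,-0.175,-0.049,0.373],[0,-0.16,-0.376,0,-0.2,-0.056,0.426],[0,-0.18,-0.423,-0.002,-0.225,-0.063,0.48],[0,-0.208,-0.474,-0.004,-0.255,-0.071,0.537],[0,-0.208,-0.474,-0.004,-0.255,-0.071,0.537],[0,-0.208,-0.474,-0.004,-0.255,-0.071,0.537]]' 40
python3 - <<'E'
from h import *
W=cam("wrist");w=grab_frame("wrist");cv2.imwrite("pics/d.png",w);np.savez("d.npz",K=W[0],T=W[1])
p,r,s=cur();print(p,r.as_matrix().round(3).tolist(),s['time_s'],s['force'])
for t in("container","rack"):print(t,[(np.round(m['point']).tolist(),round(m['conf'],2)) for m in mark_of(t,"wrist")])
E
```

```text
time_s: 1.9
ee_pos: [613.3, -211.8, 234.5]
eef_rot: [-0.085, -0.657, 0.743, 0.099]
force: [0.7, 0.0, 0.0]
finger_gap: 1.002
[ 611.46403408 -215.2719271   234.8417758 ] [[-0.127, -0.958, -0.257], [-0.992, 0.122, 0.033], [-0.0, 0.259, -0.966]] 1.95 [-0.44431282 -1.10084063 -0.40513235]
container [([260.0, 240.0], 0.93), ([178.0, 259.0], 0.72), ([132.0, 160.0], 0.72)]
rack []
```

View pics/d.png

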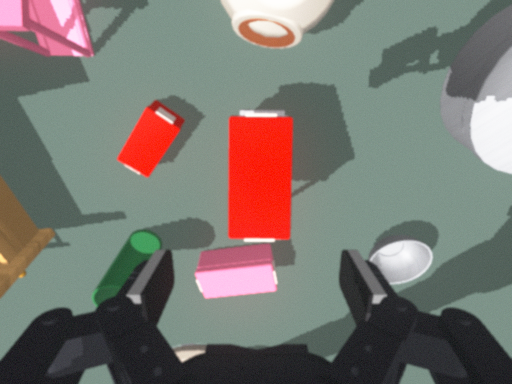

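The wrist view shows the red lid square-on, with corners near (229,116), (293,116), (291,239) and (229,238) in (col,row). I'll get its pose with PnP.

Run:
```python
from h import *
w=cv2.imread("pics/d.png");f=np.load("d.npz");C=(f['K'],f['T'])
m,s,c=blob(w,*RED,(260,178));ct=cv2.findContours(m,0,2)[0][0]
q=cv2.approxPolyDP(ct,6,True)[:,0].astype(np.float32);r=cv2.minAreaRect(ct);print(s,q.tolist(),r)
b=q if len(q)==4 else cv2.boxPoints(r)
# order: far-left(img top-left), top-right, bottom-right, bottom-left
b=np.array(sorted(b.tolist(),key=lambda v:v[1]));t=b[:2][b[:2,0].argsort()];u=b[2:][b[2:,0].argsort()]
b=np.array([t[0]+[-.5,-.5],t[1]+[.5,-.5],u[1]+[.5,.5],u[0]+[-.5,.5]],np.float32)
# own x down slope(away, image top); own y is image left
O=np.array([[60,31,50],[60,-31,50],[-60,-31,50],[-60,31,50]],np.float32)
ok,rv,tv=cv2.solvePnP(O,b,C[0],None);M=C[1][:3,:3]@cv2.Rodrigues(rv)[0]
P=C[1][:3,:3]@tv[:,0]+C[1][:3,3];print('pos',P,'\n',M.round(3),'err',abs(cv2.projectPoints(O,rv,tv,C[0],None)[0][:,0]-b).max())
# constrained: tilt 30 deg
from scipy.optimize import least_squares
fn=lambda v:(proj(R.from_euler('zy',[v[3],np.pi/6]).apply(O)+v[:3],C)-b).ravel()
o=least_squares(fn,[*P,-.13]);print('constrained',o.x,abs(o.fun).max())
```

```text
[ 229  116   64  124 7526] [[230.0, 117.0], [229.0, 236.0], [286.0, 239.0], [292.0, 119.0]] ((259.6429748535156, 177.49362182617188), (63.36489486694336, 122.05195617675781), 1.023030161857605)
pos [ 558.94176941 -212.89882837   58.44607836] 
 [[ 0.894  0.101  0.437]
 [-0.137  0.989  0.052]
 [-0.427 -0.107  0.898]] err 1.0260773
constrained [ 5.55977447e+02 -2.10494452e+02  5.85653301e+01 -1.35866419e-01] 1.580721422549118
```

Run:
```python
from h import *
r=toolrot(-.138,np.radians(15));z=r.as_matrix()[:,2]
t=np.array([571.4,-212.9,83])+z*20
for k in(60,0):d,w=delta(t-z*k,r);print(d.round(4),w.round(4))
```

```text
[-0.001  -0.0021  0.1173] [ 0.0002 -0.0031  0.0047]
[-0.0012 -0.0021  0.1773] [ 0.0002 -0.0031  0.0047]
```

```bash
python3 -m pendant '[[0,-0.001,-0.002,0.03,0,-0.003,0.005],[0,-0.001,-0.002,0.065,0,-0.003,0.005],[0,-0.001,-0.002,0.1,0,-0.003,0.005],[0,-0.001,-0.002,0.125,0,-0.003,0.005],[0,-0.001,-0.002,0.15,0,-0.003,0.005],[0,-0.001,-0.002,0.168,0,-0.003,0.005],[0,-0.001,-0.002,0.177,0,-0.003,0.005],[0,-0.001,-0.002,0.177,0,-0.003,0.005],[0,-0.001,-0.002,0.177,0,-0.003,0.005]]'
python3 - <<'E'
from h import *
w=grab_frame("wrist");cv2.imwrite("pics/e.png",w)
p,r,s=cur();print(p,r.as_matrix()[:,2].round(3),s['time_s'],s['force'],s['moment'])
E
```

```text
time_s: 2.95
ee_pos: [567.9, -211.0, 64.8]
eef_rot: [-0.085, -0.651, 0.748, 0.098]
force: [-0.1, 0.6, 0.5]
finger_gap: 1.002
[ 568.35513053 -210.80098089   65.09412699] [-0.254  0.036 -0.967] 3.0 [-0.07558747  0.42435881 -0.32105247] [-0.03709723 -0.21448571  0.00507914]
```

View pics/e.png

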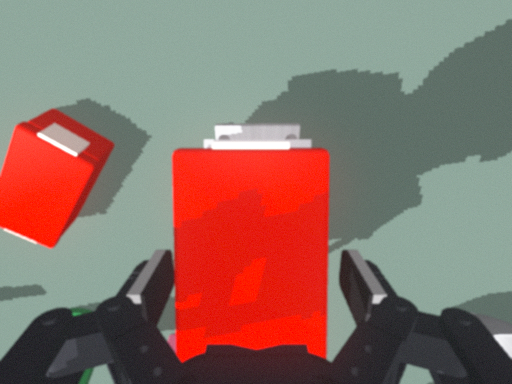

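The container sits about 5 px left of the middle of the jaws (251 against 256). I'll shift 2.5 mm, then close.

```bash
python3 -m pendant '[[0,-0.0025,0,0,0,0,0],[0,-0.0025,0,0,0,0,0],[255,-0.0025,0,0,0,0,0],[255,-0.0025,0,0,0,0,0],[255,-0.0025,0,0,0,0,0],[255,-0.0025,0,0,0,0,0],[255,-0.0025,0,0,0,0,0],[255,-0.0025,0,0,0,0,0],[255,-0.0025,0,0,0,0,0],[255,-0.0025,0,0,0,0,0]]' 45
python3 - <<'E'
from h import *
p,r,s=cur();print(p,s['force'],s['finger_gap'])
d=r.inv().apply([0,0,.1]);print('lift 100 in tool',d.round(4))
E
```

```text
time_s: 4.0
ee_pos: [568.6, -207.8, 64.2]
eef_rot: [-0.085, -0.652, 0.747, 0.098]
force: [2.9, -1.8, 3.0]
finger_gap: 0.718
[ 568.56457478 -207.796984     64.18310574] [ 2.89828213 -1.8315877   2.95578567] 0.7184054731788311
lift 100 in tool [-0.0001  0.0257 -0.0966]
```

```bash
python3 -m pendant '[[255,0,0.002,-0.007,0,0,0],[255,0,0.005,-0.019,0,0,0],[255,0,0.01,-0.039,0,0,0],[255,0,0.018,-0.068,0,0,0],[255,0,0.027,-0.1,0,0,0],[255,0,0.036,-0.135,0,0,0],[255,0,0.045,-0.17,0,0,0],[255,0,0.054,-0.205,0,0,0],[255,0,0.06,-0.225,0,0,0],[255,0,0.06,-0.225,0,0,0],[255,0,0.06,-0.225,0,0,0]]'
python3 - <<'E'
from h import *
p,r,s=cur();print(p,s['force'],s['finger_gap'])
d,w=delta([455,215,300],toolrot(-.05,np.radians(-15)));print(d.round(4),w.round(4),np.linalg.norm(w))
E
```

```text
time_s: 5.1
ee_pos: [567.3, -207.3, 295.8]
eef_rot: [-0.085, -0.652, 0.747, 0.1]
force: [-0.2, -0.0, -6.3]
finger_gap: 0.721
[ 567.28283747 -207.29704104  295.79537128] [-0.1991341  -0.01243422 -6.29024374] 0.721187620716782
[-0.4032  0.1634  0.0407] [ 0.5246  0.0026 -0.0867] 0.5316796462327446
```

```bash
python3 -m pendant '[[255,-0.02,0.008,0.002,0.02,0,-0.003],[255,-0.055,0.022,0.005,0.07,0,-0.01],[255,-0.1,0.04,0.01,0.13,0,-0.02],[255,-0.145,0.058,0.015,0.19,0,-0.03],[255,-0.19,0.076,0.02,0.25,0,-0.04],[255,-0.235,0.095,0.024,0.31,0,-0.05],[255,-0.28,0.113,0.028,0.37,0,-0.06],[255,-0.325,0.131,0.033,0.43,0,-0.07],[255,-0.365,0.148,0.037,0.48,0.001,-0.08],[255,-0.392,0.159,0.04,0.515,0.002,-0.085],[255,-0.403,0.163,0.041,0.525,0.003,-0.087],[255,-0.403,0.163,0.041,0.525,0.003,-0.087]]'
python3 -m pendant '[[255,0,0,0,0,0,0],[255,0,0,0,0,0,0],[255,0,0,0,0,0,0],[255,0,0,0,0,0,0]]'
python3 - <<'E'
from h import *
W=cam("wrist");w=grab_frame("wrist");cv2.imwrite("pics/f.png",w);np.savez("f.npz",K=W[0],T=W[1])
p,r,s=cur();print(p,r.as_matrix().round(3).tolist(),s['time_s'],s['force'],s['moment'],s['finger_gap'])
print([(np.round(m['point']).tolist(),round(m['conf'],2)) for m in mark_of("seat","wrist")])
E
```

```text
time_s: 6.3
ee_pos: [452.8, 215.8, 297.2]
eef_rot: [0.088, -0.686, 0.716, -0.094]
force: [0.9, -0.4, -4.5]
finger_gap: 0.72
time_s: 6.7
ee_pos: [456.5, 213.2, 299.7]
eef_rot: [0.09, -0.683, 0.719, -0.096]
force: [-0.5, -0.2, -4.3]
finger_gap: 0.722
[456.42308363 213.49400961 299.863454  ] [[-0.051, -0.964, 0.26], [-0.999, 0.049, -0.015], [0.001, -0.261, -0.965]] 6.75 [-0.0180145   0.29051772 -3.94689796] [0.05553921 0.49752891 0.01946393] 0.7213263721654415
[]
```

View pics/f.png

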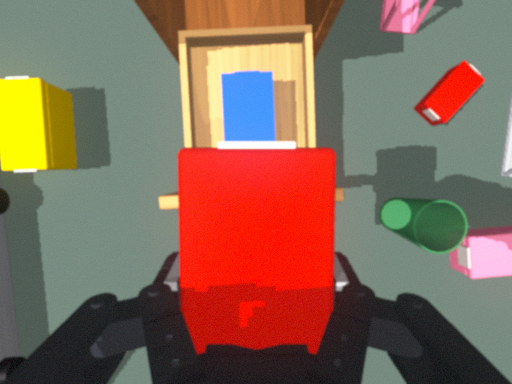

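```bash
cat > fitlid.py <<'E'
from h import *
from scipy.optimize import least_squares
w=cv2.imread("pics/f.png");f=np.load("f.npz");C=(f['K'],f['T']);B=cam("top");b=cv2.imread("pics/b.png")
m,s,c=blob(w,*BLUE,(248,105));print(s,c)
mt,st,ct=blob(b,*BLUE,(186,199))
rows=np.arange(s[1]+6,s[1]+s[3]-10);L=[(np.flatnonzero(m[r])[0]-.5,r) for r in rows];Rr=[(np.flatnonzero(m[r])[-1]+.5,r) for r in rows]
cols=np.arange(s[0]+8,s[0]+s[2]-8);F=[(q,np.flatnonzero(m[:,q])[0]-.5) for q in cols]
def ld(p,a,b):
    d=(b-a)/np.linalg.norm(b-a);v=np.array(p)-a;return v[:,0]*d[1]-v[:,1]*d[0]
def cor(v):return R.from_euler('z',v[3]).apply([[60,31,0],[60,-31,0],[-60,-31,0],[-60,31,0]])+v[:3]
def fn(v,wt=1.):
    q=proj(cor(v),C);t=proj(cor(v),B).mean(0)
    return np.r_[ld(F,q[0],q[1])/np.sqrt(len(F)),ld(L,q[3],q[0])/np.sqrt(len(L)),ld(Rr,q[1],q[2])/np.sqrt(len(Rr)),wt*(t-ct)]
for wt in(0,.7,1.5):
    o=least_squares(fn,[562,216,100,-.03],args=(wt,));print(wt,o.x.round(3),o.cost.round(3),(proj(cor(o.x),B).mean(0)-ct).round(2))
print('edges',np.polyfit(rows,[x[0] for x in L],1),np.polyfit(rows,[x[0] for x in Rr],1),np.polyfit(cols,[x[1] for x in F],1))
E
python3 fitlid.py
python3 - <<'E'
from h import *
# held container seen by wrist: lid far corners
w=cv2.imread("pics/f.png");m,s,c=blob(w,*RED,(257,240));print(s)
r0=s[1]+8
for r in(r0,r0+30,r0+60):q=np.flatnonzero(m[r]);print(r,q[0],q[-1])
for q in(190,220,300,325):print(q,np.flatnonzero(m[:,q])[0])
E
```

```text
[ 222   72   52   68 3285] [248.14429224 106.02496195]
0 [ 5.67547e+02  2.16114e+02  8.69380e+01 -7.00000e-03] 0.305 [ 0.49 -1.9 ]
0.7 [ 5.65256e+02  2.16103e+02  9.27500e+01 -1.00000e-02] 0.977 [ 0.2 -1.4]
1.5 [ 5.62563e+02  2.15901e+02  9.92850e+01 -7.00000e-03] 1.927 [-0.06 -0.79]
edges [4.78101255e-02 2.18397806e+02] [4.78955007e-02 2.67619739e+02] [-3.79665380e-02  8.16467181e+01]
[  178   147   158   208 30276]
155 178 335
185 178 334
215 179 333
190 148
220 150
300 148
325 148
```

```bash
cat > chk.py <<'E'
import sys
from bench import observe
s=observe();print(round(s['ee_pos'][2],1),[round(x,1) for x in s['force']]);sys.exit(s['force'][2]>float(sys.argv[1]))
E
python3 - <<'E'
from h import *
r=toolrot(-.01,np.radians(-15));t=np.array([564.5,216.2,125])-r.apply([0,7.2,5])
d,w=delta(t,r);print(t,d.round(4),w.round(4))
E
```

```text
[570.1602877  216.14339524 131.69312626] [-0.0084 -0.0658  0.192 ] [-0.0019 -0.0118 -0.0393]
```

```bash
python3 -m pendant '[[255,-0.002,-0.03,0.008,0,-0.003,-0.01],[255,-0.005,-0.07,0.019,-0.001,-0.007,-0.025],[255,-0.008,-0.1,0.027,-0.002,-0.011,-0.036],[255,-0.0084,-0.110,0.03,-0.002,-0.012,-0.039],[255,-0.0084,-0.104,0.052,-0.002,-0.012,-0.039],[255,-0.0084,-0.094,0.09,-0.002,-0.012,-0.039],[255,-0.0084,-0.084,0.125,-0.002,-0.012,-0.039],[255,-0.0084,-0.077,0.152,-0.002,-0.012,-0.039],[255,-0.0084,-0.071,0.174,-0.002,-0.012,-0.039],[255,-0.0084,-0.068,0.186,-0.002,-0.012,-0.039],[255,-0.0084,-0.066,0.192,-0.002,-0.012,-0.039],[255,-0.0084,-0.066,0.192,-0.002,-0.012,-0.039]]'
python3 - <<'E'
from h import *
a=grab_frame("scene")[130:300,240:400];b=grab_frame("top")[140:260,120:260]
cv2.imwrite("pics/g.png",np.hstack([cv2.resize(a,(400,425)),cv2.resize(b,(400,425))]))
r=toolrot(-.01,np.radians(-15));t=np.array([564.5,216.2,125])-r.apply([0,7.2,5])
p,q,s=cur();d,w=delta(t,r);print(p,d.round(4),w.round(4),s['force'],s['time_s'])
print('down 10mm in tool',q.inv().apply([0,0,-.01]).round(4))
E
```

```text
time_s: 8.0
ee_pos: [570.1, 216.8, 131.7]
eef_rot: [0.092, -0.698, 0.704, -0.093]
force: [0.0, -0.2, -3.9]
finger_gap: 0.72
[571.09901652 217.3239056  133.20572016] [0.0012 0.0013 0.0012] [-0.0023  0.0015  0.0006] [-0.4687023   0.28198879 -3.53911478] 8.1
down 10mm in tool [0.     0.0026 0.0097]
```

View pics/g.png

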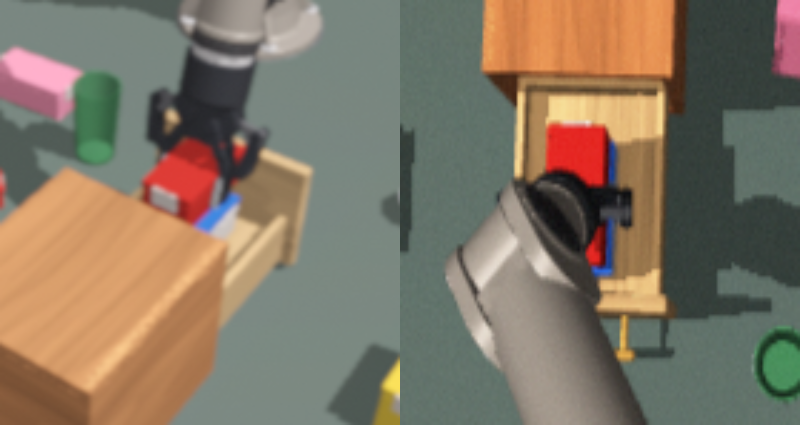

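The stack looks lined up from both cameras, with the red box above the blue lid. Next is a guarded descent.

```bash
P="python3 -m pendant"; C="python3 chk.py -1.8"
(python3 -m pendant '[[255,0,0.0008,0.0029,0,0,0],[255,0,0.0016,0.0058,0,0,0],[255,0,0.0023,0.0087,0,0,0],[255,0,0.0031,0.0116,0,0,0],[255,0,0.0039,0.0145,0,0,0],[255,0,0.0039,0.0145,0,0,0]]' && $C &&
python3 -m pendant '[[255,0,0.0003,0.001,0,0,0],[255,0,0.0005,0.0019,0,0,0],[255,0,0.0008,0.0029,0,0,0],[255,0,0.0008,0.0029,0,0,0]]' && $C &&
python3 -m pendant '[[255,0,0.0003,0.001,0,0,0],[255,0,0.0005,0.0019,0,0,0],[255,0,0.0005,0.0019,0,0,0]]' && $C &&
python3 -m pendant '[[255,0,0.0003,0.001,0,0,0],[255,0,0.0005,0.0019,0,0,0],[255,0,0.0005,0.0019,0,0,0]]' && $C &&
python3 -m pendant '[[255,0,0.0003,0.001,0,0,0],[255,0,0.0005,0.0019,0,0,0],[255,0,0.0005,0.0019,0,0,0]]' && $C ) | grep -v -e eef -e gap
```

```text
time_s: 8.7
ee_pos: [569.7, 216.5, 116.1]
force: [-0.4, 0.0, -4.2]
116.1 [np.float64(-0.4), np.float64(0.0), np.float64(-4.2)]False
```

```bash
sed -i "s/sys.exit(\(.*\))$/sys.exit(int(\1))/; s/round(x,1) for/float(round(x,1)) for/" chk.py; C="python3 chk.py -1.8"
(python3 -m pendant '[[255,0,0.0003,0.001,0,0,0],[255,0,0.0005,0.0019,0,0,0],[255,0,0.0008,0.0029,0,0,0],[255,0,0.0008,0.0029,0,0,0]]' && $C &&
python3 -m pendant '[[255,0,0.0003,0.001,0,0,0],[255,0,0.0005,0.0019,0,0,0],[255,0,0.0005,0.0019,0,0,0]]' && $C &&
python3 -m pendant '[[255,0,0.0003,0.001,0,0,0],[255,0,0.0005,0.0019,0,0,0],[255,0,0.0005,0.0019,0,0,0]]' && $C &&
python3 -m pendant '[[255,0,0.0003,0.001,0,0,0],[255,0,0.0005,0.0019,0,0,0],[255,0,0.0005,0.0019,0,0,0]]' && $C &&
python3 -m pendant '[[255,0,0.0003,0.001,0,0,0],[255,0,0.0005,0.0019,0,0,0],[255,0,0.0005,0.0019,0,0,0]]' && $C &&
python3 -m pendant '[[255,0,0.0003,0.001,0,0,0],[255,0,0.0005,0.0019,0,0,0],[255,0,0.0005,0.0019,0,0,0]]' && $C &&
python3 -m pendant '[[255,0,0.0003,0.001,0,0,0],[255,0,0.0005,0.0019,0,0,0],[255,0,0.0005,0.0019,0,0,0]]' && $C ) | grep '\['|grep -v -e eef -e pos -e force
```

```text
113.7 [-0.2, -0.6, -4.5]
111.7 [0.8, -0.4, -4.2]
109.7 [-0.5, 0.5, -3.5]
107.7 [-0.5, -0.3, -5.5]
105.8 [-0.3, -0.3, -3.8]
104.2 [-1.1, -1.0, -2.1]
103.1 [-1.7, -1.0, 5.0]
```

```bash
python3 -m pendant '[[255,0,-0.0002,-0.0006,0,0,0],[255,0,-0.0002,-0.0006,0,0,0],[255,0,-0.0002,-0.0006,0,0,0]]'
python3 - <<'E'
from h import *
w=grab_frame("wrist");cv2.imwrite("pics/h.png",w)
p,q,s=cur();print(p,'underside',p+q.apply([0,7.2,5]),s['force'],s['moment'],s['time_s'],R.from_matrix(q.as_matrix()).as_matrix().round(3).tolist())
E
```

```text
time_s: 11.2
ee_pos: [571.0, 216.9, 103.2]
eef_rot: [0.093, -0.698, 0.704, -0.093]
force: [-0.6, 0.1, 4.1]
finger_gap: 0.722
[570.99777609 216.85076464 103.17394313] underside [565.34773339 216.9076283   96.47216844] [ 0.49260302 -1.64422913  4.08719404] [-0.29091778  0.14461223 -0.1225549 ] 11.25 [[-0.009, -0.965, 0.26], [-1.0, 0.009, -0.002], [-0.001, -0.26, -0.966]]
```

View pics/h.png

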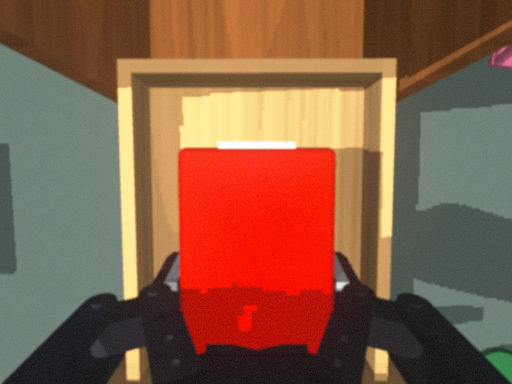

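The box is square with the drawer and centred in it: box columns 178–335, drawer 117–397. Contact is light, so I'll ease off a little, release and retreat.

```bash
python3 -m pendant '[[255,0,-0.0001,-0.0005,0,0,0],[255,0,-0.0001,-0.0005,0,0,0],[120,0,-0.0001,-0.0005,0,0,0],[60,0,-0.0001,-0.0005,0,0,0],[0,0,-0.0001,-0.0005,0,0,0],[0,0,-0.0001,-0.0005,0,0,0],[0,0,-0.0001,-0.0005,0,0,0],[0,0,-0.0001,-0.0005,0,0,0]]' && python3 -m pendant '[[0,0,0,-0.005,0,0,0],[0,0,0,-0.015,0,0,0],[0,0,0,-0.03,0,0,0],[0,0,0,-0.055,0,0,0],[0,0,0,-0.09,0,0,0],[0,0,0,-0.13,0,0,0],[0,0,0,-0.15,0,0,0],[0,0,0,-0.15,0,0,0],[0,0,0,-0.15,0,0,0]]'
python3 - <<'E'
from h import *
W=cam("wrist");w=grab_frame("wrist");np.savez("i.npz",K=W[0],T=W[1]);a=grab_frame("scene")[160:270,260:380]
cv2.imwrite("pics/i_raw.png",w);cv2.imwrite("pics/i.png",np.hstack([cv2.resize(w,(450,338)),cv2.resize(a,(350,338))]))
print([(np.round(m['point']).tolist(),round(m['conf'],2)) for m in mark_of("seat","wrist")],mark_of("front","wrist"))
p,q,s=cur();print(p,s['force'],s['time_s'])
E
```

```text
time_s: 12.05
ee_pos: [569.9, 216.9, 103.0]
eef_rot: [0.092, -0.698, 0.704, -0.092]
force: [1.0, 0.1, -0.5]
finger_gap: 1.003
time_s: 12.95
ee_pos: [531.2, 217.1, 248.9]
eef_rot: [0.093, -0.698, 0.704, -0.093]
force: [0.9, -0.4, -0.6]
finger_gap: 1.0
[] [{'point': [277.9, 253.7], 'conf': 0.65}]
[530.78681154 216.5339797  246.49487958] [ 0.55318863  0.78759162 -0.69913505] 13.15
```

View pics/i.png

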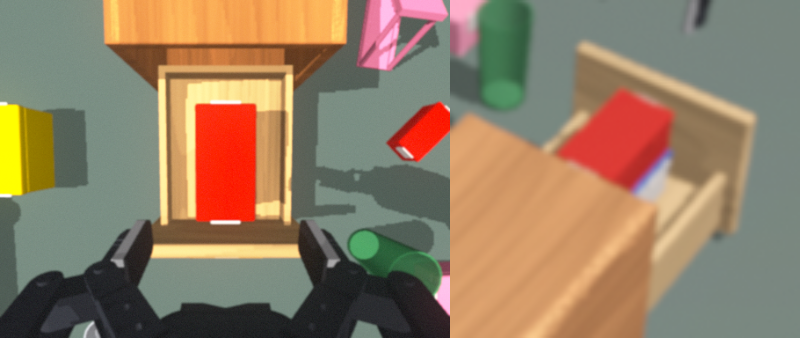

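Both views show the red box lying flat and square on the white one, with no blue edge peeking out. Now the push.

Run:
```python
from h import *
f=np.load("i.npz");C=(f['K'],f['T'])
print('front mark',onplane([(253.7,277.9)],115,C),'front top outer edge L,R',onplane([(172,293),(340,293)],155,C))
r=toolrot(-.01,np.radians(-40))
for t in([415,217,260],[415,217,115]):
  d,w=delta(t,r);print(d.round(4),w.round(4))
```

```text
front mark [[467.72870817 219.86891245 115.        ]] front top outer edge L,R [[469.15006201 292.72676601 155.        ]
 [467.78760678 142.14385077 155.        ]]
[ 0.0006  0.1085 -0.0427] [ 4.388e-01 -4.000e-04  1.000e-03]
[0.0005 0.1456 0.0974] [ 4.388e-01 -4.000e-04  1.000e-03]
```

```bash
python3 -m pendant '[[255,0,0.015,-0.006,0.06,0,0],[255,0,0.035,-0.014,0.14,0,0],[255,0,0.055,-0.022,0.22,0,0],[255,0,0.075,-0.03,0.3,0,0],[255,0,0.095,-0.037,0.38,0,0],[255,0,0.1085,-0.043,0.439,0,0],[255,0,0.1085,-0.043,0.439,0,0],[255,0,0.1085,-0.043,0.439,0,0],[255,0,0.1085,-0.043,0.439,0,0]]'
python3 - <<'E'
from h import *
r=toolrot(-.01,np.radians(-40));p,q,s=cur();print(p,s['qpos'])
d,w=delta([415,217,115],r);print(d.round(4),w.round(4))
E
```

```text
time_s: 14.05
ee_pos: [416.4, 218.1, 261.6]
eef_rot: [0.242, -0.661, 0.668, -0.243]
force: [-1.3, 0.0, 0.6]
finger_gap: 0.003
[416.39923471 218.13912046 261.60708806] [-0.24057395 -0.24024163 -0.62173785  2.32154189  0.66512665  0.65575396
 -2.92545405]
[0.0014 0.0955 0.1113] [-0.0017  0.0007 -0.0015]
```

Joint 7 is near its range limit (-2.925 of -2.94), so I'll test a small spin about the tool axis.

```bash
python3 -m pendant '[[255,0,0,0,0,0,0.1],[255,0,0,0,0,0,0.2],[255,0,0,0,0,0,0.2]]'
python3 - <<'E'
from h import *
r=toolrot(-.01,np.radians(-40))*R.from_euler('z',.5);p,q,s=cur();print(p,s['qpos'].round(3))
d,w=delta([418,217,115],r);print(d.round(4),w.round(4))
E
```

```text
time_s: 14.35
ee_pos: [417.2, 217.0, 262.1]
eef_rot: [0.265, -0.588, 0.732, -0.218]
force: [-0.3, -0.4, -0.1]
finger_gap: 0.001
[417.23315755 216.98966508 262.14578036] [ 0.163 -0.321 -0.923  2.316  0.451  0.562 -2.916]
[0.0192 0.0924 0.1129] [-0.0034 -0.0003  0.2937]
```

```bash
python3 -m pendant '[[255,0,0,0,0,0,-0.12],[255,0,0,0,0,0,-0.24],[255,0,0,0,0,0,-0.36],[255,0,0,0,0,0,-0.48],[255,0,0,0,0,0,-0.6],[255,0,0,0,0,0,-0.6],[255,0,0,0,0,0,-0.6]]'
python3 - <<'E'
from h import *
r=toolrot(-.01,np.radians(-40))*R.from_euler('z',-.4);p,q,s=cur();print(p,s['qpos'].round(3))
d,w=delta([418,217,115],r);print(d.round(4),w.round(4))
E
```

```text
time_s: 15.05
ee_pos: [416.0, 218.4, 261.5]
eef_rot: [-0.189, 0.78, -0.524, 0.286]
force: [-0.0, -0.9, 0.3]
finger_gap: 0.001
[416.01920241 218.37582037 261.54539663] [-0.007 -0.278 -0.804  2.319  0.561  0.603 -2.425]
[-0.0345  0.0862  0.1134] [-0.0022  0.0006 -0.0033]
```

```bash
python3 -m pendant '[[255,-0.0035,0.0086,0.0113,0,0,0],[255,-0.007,0.0172,0.0227,0,0,0],[255,-0.0105,0.026,0.034,0,0,0],[255,-0.014,0.0345,0.0454,0,0,0],[255,-0.0173,0.043,0.0567,0,0,0],[255,-0.0207,0.0517,0.068,0,0,0],[255,-0.024,0.06,0.0794,0,0,0],[255,-0.0276,0.069,0.0907,0,0,0],[255,-0.031,0.0776,0.102,0,0,0],[255,-0.0345,0.0862,0.1134,0,0,0],[255,-0.0345,0.0862,0.1134,0,0,0],[255,-0.0345,0.0862,0.1134,0,0,0]]'
python3 - <<'E'
from h import *
p,q,s=cur();print(p,s['qpos'].round(3),q.as_matrix()[:,2].round(2))
u=np.array([np.cos(-.01),np.sin(-.01),0]);print('100mm fwd in tool',q.inv().apply(u*.1).round(4))
E
```

```text
time_s: 16.25
ee_pos: [411.0, 206.7, 154.6]
eef_rot: [-0.184, 0.788, -0.521, 0.273]
force: [0.2, 0.5, -0.3]
finger_gap: -0.001
[410.99498148 206.71442632 154.56552966] [ 0.515 -0.11  -1.365  2.456  1.034  0.453 -2.935] [ 0.62  0.01 -0.78]
100mm fwd in tool [ 0.0318 -0.0716  0.0621]
```

The arm folds up against joint limits with that much tilt. I'll back up and use a steeper tool at 18°, which still clears the roof.

Run:
```python
from h import *
r=toolrot(-.01,np.radians(-18))*R.from_euler('z',-.5)
d,w=delta([425,217,230],r);print(d.round(4),w.round(4))
```

```text
[ 0.0129 -0.0574 -0.0503] [-0.3252 -0.1462 -0.0884]
```

```bash
python3 -m pendant '[[255,0.003,-0.013,-0.011,-0.03,-0.015,-0.01],[255,0.006,-0.026,-0.023,-0.09,-0.04,-0.025],[255,0.009,-0.039,-0.035,-0.16,-0.07,-0.045],[255,0.012,-0.052,-0.045,-0.23,-0.1,-0.065],[255,0.013,-0.057,-0.05,-0.3,-0.135,-0.08],[255,0.013,-0.057,-0.05,-0.325,-0.146,-0.088],[255,0.013,-0.057,-0.05,-0.325,-0.146,-0.088],[255,0.013,-0.057,-0.05,-0.325,-0.146,-0.088]]'
python3 - <<'E'
from h import *
p,q,s=cur();print(p,s['qpos'].round(3),q.as_matrix()[:,2].round(2))
r=toolrot(-.01,np.radians(-18))*R.from_euler('z',-.5)
d,w=delta([432,217,120],r);print(d.round(4),w.round(4))
E
```

```text
time_s: 17.05
ee_pos: [423.8, 214.7, 227.8]
eef_rot: [-0.077, 0.847, -0.509, 0.135]
force: [-0.6, -0.7, 0.2]
finger_gap: -0.001
[423.80238743 214.67666332 227.75459336] [ 0.171 -0.065 -0.832  2.12   0.202  0.832 -1.868] [ 0.31 -0.01 -0.95]
[-0.0146  0.021   0.105 ] [ 0.0028 -0.0026 -0.0015]
```

```bash
python3 -m pendant '[[255,-0.0015,0.002,0.01,0,0,0],[255,-0.003,0.0045,0.022,0,0,0],[255,-0.005,0.007,0.035,0,0,0],[255,-0.007,0.01,0.05,0,0,0],[255,-0.009,0.013,0.065,0,0,0],[255,-0.011,0.016,0.08,0,0,0],[255,-0.013,0.019,0.095,0,0,0],[255,-0.0146,0.021,0.105,0,0,0],[255,-0.0146,0.021,0.105,0,0,0],[255,-0.0146,0.021,0.105,0,0,0]]'
python3 - <<'E'
from h import *
p,q,s=cur();print(p,s['qpos'].round(3),q.as_matrix()[:,2].round(2),s['force'],s['time_s'])
u=np.array([np.cos(-.01),np.sin(-.01),0]);print('100mm fwd in tool',q.inv().apply(u*.1).round(4))
E
```

```text
time_s: 18.05
ee_pos: [432.7, 217.2, 121.0]
eef_rot: [-0.078, 0.846, -0.509, 0.135]
force: [0.2, -0.2, 0.6]
finger_gap: 0.001
[432.73573067 217.20788151 120.95983158] [ 0.094  0.155 -0.842  2.229  0.56   0.648 -2.236] [ 0.31 -0.01 -0.95] [ 0.22610867 -0.22409817  0.61039366] 18.05
100mm fwd in tool [ 0.0454 -0.0836  0.0308]
```

```bash
python3 -m pendant '[[255,0.0014,-0.0025,0.0009,0,0,0],[255,0.0036,-0.0067,0.0025,0,0,0],[255,0.0059,-0.0109,0.004,0,0,0],[255,0.0082,-0.015,0.0055,0,0,0],[255,0.0104,-0.0192,0.0071,0,0,0],[255,0.0127,-0.0234,0.0086,0,0,0],[255,0.015,-0.0276,0.0102,0,0,0],[255,0.0173,-0.0318,0.0117,0,0,0],[255,0.0195,-0.0359,0.0132,0,0,0],[255,0.0218,-0.0401,0.0148,0,0,0]]'
python3 - <<'E'
from h import *
p,q,s=cur();print(p,s['qpos'].round(3),s['force'],s['moment'],s['time_s'])
E
```

```text
time_s: 19.05
ee_pos: [482.0, 216.8, 121.6]
eef_rot: [-0.078, 0.846, -0.51, 0.135]
force: [-3.1, -0.5, 2.3]
finger_gap: -0.0
[481.99313093 216.82395406 121.58906836] [ 0.1    0.237 -0.804  2.144  0.614  0.672 -2.209] [-3.13390659 -0.46645007  2.30413851] [ 0.02873335  0.89257092 -0.05651176] 19.05
```

```bash
python3 -m pendant '[[255,0.0027,-0.005,0.0018,0,0,0],[255,0.0064,-0.0117,0.0043,0,0,0],[255,0.0109,-0.0201,0.0074,0,0,0],[255,0.0154,-0.0284,0.0105,0,0,0],[255,0.02,-0.0368,0.0136,0,0,0],[255,0.0245,-0.0451,0.0166,0,0,0],[255,0.0291,-0.0535,0.0197,0,0,0],[255,0.0336,-0.0619,0.0228,0,0,0],[255,0.0381,-0.0702,0.0259,0,0,0],[255,0.0422,-0.0777,0.0286,0,0,0],[255,0.0454,-0.0836,0.0308,0,0,0],[255,0.0477,-0.0878,0.0323,0,0,0]]'
python3 - <<'E'
from h import *
p,q,s=cur();print(p,s['force'],s['time_s'])
B=cam("top");b=grab_frame("top");a=grab_frame("scene")[130:300,240:400];cv2.imwrite("pics/j.png",np.hstack([cv2.resize(a,(400,425)),cv2.resize(b[60:240,130:260],(400,425))]))
print([(m['point'],m['conf'],onplane([m['point'][::-1]],115,B)) for m in mark_of("front","top")])
E
```

```text
time_s: 20.25
ee_pos: [587.6, 215.8, 121.9]
eef_rot: [-0.079, 0.846, -0.51, 0.135]
force: [-2.9, 0.5, 0.3]
finger_gap: -0.001
[587.56902435 215.78222285 121.89166106] [-2.91332988  0.52760553  0.31725879] 20.25
[([185.0, 182.7], 0.71, array([[600.2142275 , 220.72336008, 115.        ]]))]
```

View pics/j.png

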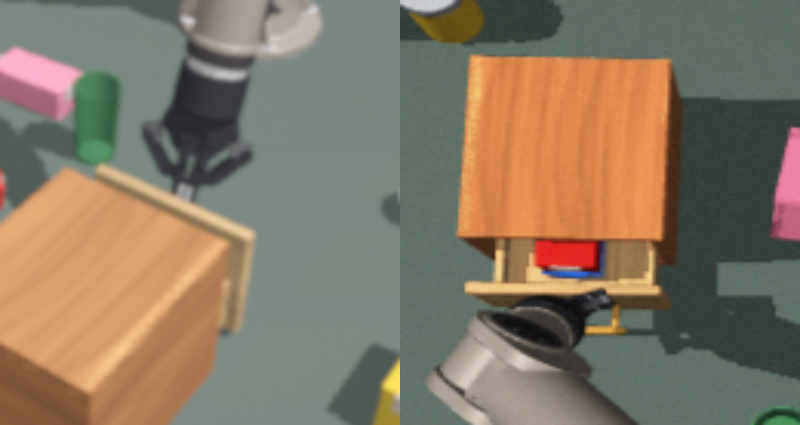

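```bash
python3 -m pendant '[[255,0.0018,-0.0033,0.0012,0,0,0],[255,0.0041,-0.0075,0.0028,0,0,0],[255,0.0068,-0.0125,0.0046,0,0,0],[255,0.0095,-0.0176,0.0065,0,0,0],[255,0.0123,-0.0226,0.0083,0,0,0],[255,0.0145,-0.0268,0.0099,0,0,0],[255,0.0163,-0.0301,0.0111,0,0,0],[255,0.0177,-0.0326,0.012,0,0,0],[255,0.0186,-0.0343,0.0126,0,0,0],[255,0.0191,-0.0351,0.0129,0,0,0]]'
python3 - <<'E'
from h import *
p,q,s=cur();print(p,s['qpos'].round(2),s['force'],s['time_s'])
E
```

```text
time_s: 21.4
ee_pos: [628.9, 215.0, 121.9]
eef_rot: [-0.078, 0.846, -0.51, 0.135]
force: [-3.6, -1.9, 1.2]
finger_gap: 0.004
[628.92995943 214.99651917 121.89366167] [ 0.1   0.46 -0.73  1.85  0.7   0.77 -2.08] [-3.57850835 -1.94435099  1.19414252] 21.4
```

```bash
cat > chk2.py <<'E'
import sys
from bench import observe
s=observe();print([float(round(x,1)) for x in (*s['ee_pos'],*s['force'])]);sys.exit(int(s['force'][0]<-8))
E
C="python3 chk2.py"
(python3 -m pendant '[[255,0.0007,-0.0013,0.0005,0,0,0],[255,0.0014,-0.0025,0.0009,0,0,0],[255,0.002,-0.0038,0.0014,0,0,0],[255,0.0027,-0.005,0.0018,0,0,0]]' && $C &&
python3 -m pendant '[[255,0.0007,-0.0013,0.0005,0,0,0],[255,0.0014,-0.0025,0.0009,0,0,0]]' && $C &&
python3 -m pendant '[[255,0.0007,-0.0013,0.0005,0,0,0],[255,0.0014,-0.0025,0.0009,0,0,0]]' && $C &&
python3 -m pendant '[[255,0.0005,-0.0008,0.0003,0,0,0],[255,0.0009,-0.0017,0.0006,0,0,0]]' && $C &&
python3 -m pendant '[[255,0.0005,-0.0008,0.0003,0,0,0],[255,0.0009,-0.0017,0.0006,0,0,0]]' && $C &&
python3 -m pendant '[[255,0.0005,-0.0008,0.0003,0,0,0],[255,0.0009,-0.0017,0.0006,0,0,0]]' && $C &&
python3 -m pendant '[[255,0.0005,-0.0008,0.0003,0,0,0],[255,0.0009,-0.0017,0.0006,0,0,0]]' && $C &&
python3 -m pendant '[[255,0.0005,-0.0008,0.0003,0,0,0],[255,0.0009,-0.0017,0.0006,0,0,0]]' && $C ) | grep '^\['
```

```text
[634.8, 214.9, 122.0, -2.7, -1.8, 1.4]
[637.8, 214.9, 122.0, -1.9, -1.0, 1.3]
[640.1, 214.8, 121.8, -8.0, -2.6, 4.1]
[640.3, 214.8, 121.6, -13.1, -3.7, 8.3]
```

```bash
python3 -m pendant '[[255,-0.0009,0.0017,-0.0006,0,0,0],[255,-0.0023,0.0042,-0.0015,0,0,0],[255,-0.0068,0.0125,-0.0046,0,0,0],[255,-0.0136,0.025,-0.0092,0,0,0],[255,-0.0227,0.0418,-0.0154,0,0,0],[255,-0.0318,0.0585,-0.0216,0,0,0],[255,-0.0454,0.0836,-0.0308,0,0,0],[255,-0.0545,0.1,-0.037,0,0,0],[255,-0.0636,0.117,-0.0431,0,0,0],[255,-0.0636,0.117,-0.0431,0,0,0],[255,-0.0636,0.117,-0.0431,0,0,0]]'
python3 - <<'E'
from h import *
B=cam("top");b=grab_frame("top");a=grab_frame("scene");cv2.imwrite("pics/k.png",np.hstack([cv2.resize(a,(400,300)),cv2.resize(b[50:290,90:350],(400,369))[:300]]))
for c in("top","wrist"):
  W=cam(c)
  if c=="wrist":cv2.imwrite("pics/l.png",grab_frame(c))
  print(c,[(m['conf'],onplane([m['point'][::-1]],115,W).round(1)) for m in mark_of("front",c)],[(m['conf'],onplane([m['point'][::-1]],0,W).round(1)) for m in mark_of("unit",c)])
p,q,s=cur();print(p,s['force'],s['time_s'])
E
```

```text
time_s: 23.5
ee_pos: [503.4, 217.1, 122.7]
eef_rot: [-0.079, 0.846, -0.509, 0.136]
force: [0.8, -0.3, -0.1]
finger_gap: -0.0
top [(0.86, array([[649.7, 226.3, 115. ]]))] [(0.79, array([[665.2, 228.4,   0. ]]))]
wrist [(0.71, array([[651.9, 214.9, 115. ]]))] [(0.67, array([[664.9, 217.6,   0. ]]))]
[503.28979582 216.57266217 121.87845332] [0.21336836 0.61568166 0.40170028] 23.85
```

View pics/k.png

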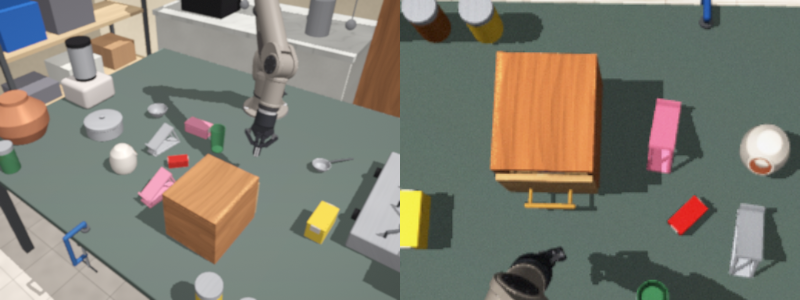

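View pics/l.png

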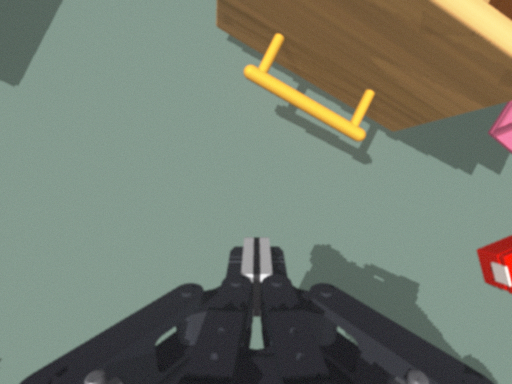

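```bash
python3 -c "
from bench import *
print(job_done(),observe()['time_s'])"
```

```text
the job is handed in; nothing more can be done
the job is handed in; nothing more can be done
```

The red container from the grey rack is now lying flat and square on the white container. The drawer is pushed shut, and I handed the job in at about 24 s.

- **Stacking:** I felt the touch-down at an underside height of about 97 mm, with at most about 9 N on the lid. I eased off to near the container's own weight before opening the gripper. Pictures after release showed the box flat and square on the white container, and the wrist view before it showed it centred in the drawer.
- **Drawer:** I pushed at up to about 0.1 m/s and slowed to about 15 mm/s for the last stretch. It met the stop at about 13 N.
- **Last checks:** The final pictures showed the front about 14 mm ahead of the unit's face, which fits the estimated thickness of the front (about 16 mm). The bystanders in view looked undisturbed, and nothing was touching the robot.
- **Disagreements:**
  - The network's front and unit positions from the top camera were 9 to 13 mm off sideways from the wrist views, so I relied on the wrist camera there.
  - The drawer's measured travel came to about 185 mm rather than 190 mm. I put that down to measuring error, or to the drawer not having been fully out at the start, and took the contact at the stop as the proof that it is shut.
- **Retry:** My first pushing posture, with the tool tilted 40°, ran into joint ranges. I redid it at 18°.

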